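# Index the vial carousel by one hole

## Task

Bring the next vial to the reader: with the fingertips press the carousel's index plunger in, turn the table anticlockwise (seen from above) to the next hole while it is pressed, an eighth of a turn, and let the plunger spring fully up so that the table is locked there. Do not go on past that hole or turn it the other way; lift nothing, leave the glassware and other things around it where they are, and finish with the hand clear.

Things in the scene. Friction and masses are not known exactly. Their poses are not given: they have to be found in the camera images.
- plunger_top (a point): centre of the dished top face of the index plunger's head, which moves with the plunger. The head is a black round thumb dish, 48 mm across outside, 41 mm across inside, with a rim standing 4 mm above the dish floor; it stands on a steel stem 85 mm from the turntable's axis. With the plunger out the dish floor is 121 mm above the bench; the head is the highest part of the carousel.
- plunger (a joint): how far the plunger is pressed down, m: 0 = sprung fully out (up), 0.015 = fully in. A spring pushes it up with about 3 N at 0 and 8 N at 0.015. Its locking tooth is clear of the hole, and the turntable free, from about 0.012. Let go between two holes it stays about 0.011 in, tooth riding under the index ring, until the turntable comes to a hole, where it springs up by itself; the tooth's round end draws it in over the last 2 degrees or so.
- turntable (a joint): turntable angle, rad, growing anticlockwise seen from above. Starts locked in a hole at 0; holes are 0.785 rad (45 degrees) apart, with about 1 degree of play. Pressing into the dish and moving along the circle takes the table along; it turns freely (0.7 N at the plunger) and stays put. The fingertip may creep in the dish, leaving the table a few degrees short: compare before letting go.
- spindle (a joint): how far the turntable has been lifted off its seat, m: 0 = seated; it is only held down by its weight of about 1.3 kg.
- pivot (a point): point on the turntable's vertical axis, at the height of its upper face, 70 mm above the bench. The turntable is an aluminium disc, 240 mm across, with seven upright capped vials fixed in it (25 mm across, tops 101 mm above the bench) on the plunger's circle of 85 mm radius, 45 degrees apart, the plunger taking the eighth place. A short dark pointer on the disc's rim is in line with the plunger.
- indexer_base: fixed white round drum under the turntable, 290 mm across, 55 mm high; origin on the axis at bench height. Eight dark dots on its upper edge, outside the disc, mark the directions of the index holes; the holes themselves are hidden inside. Its +x axis points from the turntable's axis to the reader, a white block 45 x 85 mm, 100 mm high, standing 170 mm from the axis. The plunger starts 135 degrees clockwise of the reader (seen from above).
- vial_mid (a point): bystander: a loose capped glass sample vial, 24 mm across, 60 mm tall, standing loose on the bench; this point is its centre, half-way up.
- dish_mid (a point): bystander: a low open glass dish, 90 mm across, 16 mm tall, standing loose on the bench; this point is its centre, half-way up.
- reagent_mid (a point): bystander: an amber reagent bottle, 60 mm across, 125 mm tall, standing loose on the bench; this point is its centre, half-way up.
- flask_mid (a point): bystander: a conical glass flask, 80 mm across at the foot, 122 mm tall, standing loose on the bench; this point is its centre, half-way up.
- tipbox_mid (a point): bystander: a grey box with clear lid, 80 x 120 x 60 mm, standing loose on the bench; this point is its centre, half-way up.
- beaker_mid (a point): bystander: a glass beaker, 70 mm across, 90 mm tall, standing loose on the bench; this point is its centre, half-way up.
- weight_mid (a point): bystander: a small steel calibration weight, 30 mm across, 34 mm tall, standing loose on the bench; this point is its centre, half-way up.

How it is judged (in metres and radians):
On the way, in this order (a step that is already met when the one before it is completed fails the run):
1. the plunger is pressed in at the first hole (value of joint plunger above 0.0105 m and value of joint turntable between -0.2 and 0.2 rad), for 0.05 s.
2. the turntable stands at the next hole with the plunger sprung up (value of joint turntable between 0.745 and 0.825 rad and value of joint plunger below 0.003 m), for 0.2 s.
At the end, for the whole second after the job is handed in: The turntable is locked and at rest at the next hole anticlockwise (0.785 +- 0.04 rad from the start), the plunger is out to within 3 mm, and the turntable is on its seat (all of step 2 and velocity of joint turntable between -0.05 and 0.05 rad/s and value of joint spindle below 0.003 m); the robot touches nothing.
It fails at once if the turntable is turned the wrong way (more than 0.3 rad clockwise) (value of joint turntable below -0.3 rad).
It fails at once if the turntable is turned well past the next hole (beyond 1.1 rad) (value of joint turntable above 1.1 rad).
It fails at once if the turntable is lifted off its seat by more than 5 mm (value of joint spindle above 0.005 m).
It fails at once if a bystander is lifted, carried or knocked more than 25 mm (distance of any of vial_mid, dish_mid, reagent_mid, flask_mid, tipbox_mid, beaker_mid, weight_mid from where it was at the start of the episode above 0.025 m).
It also fails if it takes over 38 s, if anything falls off the work surface, if the arm or the gripper's body presses on something with over 40 N, if the wrist force passes 120 N, or if a joint passes its speed limit or range.

## Robot

A 6-joint arm with a two-finger parallel gripper is mounted at the origin on the work surface. World frame = base frame: x ahead of the robot, y to its left, z up, the work surface at z = 0. Lengths are in mm, angles in rad, forces in N, time in s.
With the tool pointing down it reaches from about 275 to 750 mm from the base axis. Payload 10.2 kg.
Tool frame: the origin (TCP) lies at the very end of the fingers, on their centre line; the grasp point (between the pads) lies 19 mm behind it; z points along the fingers, y is the line along which they close (so a half turn about z gives the same grasp; the last joint's range is limited). The gripper opens to 85 mm and grips with 20 to 120 N. Pads are 22 mm wide; open, the fingers measure 114 mm over their backs; the gripper's body (76 mm by 85 mm) begins 54 mm behind the grasp point. The pads swing forward as they close: fully open they stand 13 mm farther back than shut.
Start: joints at [-1.396, 0.313, 1.498, -0, 1.331, -0.223], TCP at [203.368, -484.017, 206.394] pointing down, gripper open.
Joint ranges: [-2.94, 2.94], [-0.97, 2.17], [0.19, 2.56], [-1.23, 4.37], [0.02, 3.11], [-2.88, 2.88]. Speed limits (rad/s): [2.39, 2.39, 3.01, 3.14, 3.14, 3.14].

## Interface

Orientations are given as a unit quaternion [w, x, y, z].
In Python, from rig import ctrl gives the robot as it stands.
- The arm moves only by the shell command python3 -m inch 'ROWS' [OPENING] [FORCE]. ROWS is text: rows parted by semicolons, each of 6 numbers parted by spaces: the shift along the tool's x, y, z in mm, then the turn, a rotation vector about the tool's x, y, z in units of 6 degrees (1.0 is 6 degrees). A call has exactly 10 rows; each row shifts and turns the commanded pose from where the row before left it, along the tool's axes as they then stand; what a row does not reach is not made up. A row lasts 1/12 s, in which the tool goes at most 41.7 mm and 7.16 degrees, less where a joint would pass 70% of its speed; a pose out of reach is approached as far as the arm can. A call with a gripper value outside its range is refused whole. OPENING is the opening, from 0 (shut) to 1 (fully open), set as the call begins (- or left out, the last holds). The fingers move at their own pace and stop on an object; FORCE is the grip in N (left out, the last holds). Time passes only in rows, so rows that do not move let the fingers close, or fill a call up. It gives the time, the measured TCP pose, the force, the opening and the grip force at its end, in the units of the state.
- ctrl.sense(): the state, without advancing time (a new reading comes with each control period).
- ctrl.capture(name): name is "side" or "top"; returns a dict with "image" (480x640x3 uint8, red, green, blue), "intrinsics" (3x3 intrinsics, pixels), "rvec" (rotation vector, rad) and "tvec" (3), from world to camera coordinates, as OpenCV has them. Camera axes: x right, y down, z forward; pixel columns grow to the right and rows downward; lengths in mm; the calibration is good to about 2 mm. A picture is of the moment at which its call begins. There is no depth.
- ctrl.finish_job(): hands the job in; it is judged then, once.
The state is a dict: "time_s": time; "joints": joint angles; "dq": joint speeds; "tau": joint torques, N m; "eef_pos": TCP position; "ee_rot": TCP orientation; "force": force on the tool from outside, world axes, zero at the start; "wrist_torque": the same for the moment, N m; "grip_width": opening from 0.0 (shut) to 1.0 (fully open); "grip_force": force on a finger pad.
Only numpy, scipy, OpenCV 4.12 (cv2) and the standard library are available. Lean on these libraries where they do the work, as an engineer would, in place of code of your own. Each camera call takes 0.05 s, during which the arm holds its last target. There are 200 camera calls.

## Working session

There is one attempt and no reset: what is moved stays moved. The work goes in short steps, Python scripts to look and compute and a shell command to move; the robot and the scene stay as the last step left them, time stands still between calls to the robot, and variables do not carry over. Pictures are saved under pics/ and viewed, at most 10 in all, crops included, and the job is handed in when it is done.

```bash
mkdir -p pics; ls; cat > h.py <<'E'
import numpy as np, cv2
from rig import ctrl
def cap(n,f=None):
    c=ctrl.capture(n)
    if f: cv2.imwrite('pics/'+f,c['image'][:,:,::-1])
    return c
def ray(c,px,z):
    K=np.array(c['intrinsics']);R=cv2.Rodrigues(np.array(c['rvec'],float))[0];t=np.array(c['tvec'],float).ravel()
    o=-R.T@t; d=R.T@np.linalg.inv(K)@np.array([px[0],px[1],1.])
    return o+d*(z-o[2])/d[2]
def proj(c,P):
    return cv2.projectPoints(np.array(P,float).reshape(-1,3),np.array(c['rvec'],float),np.array(c['tvec'],float),np.array(c['intrinsics'],float),None)[0].reshape(-1,2)
E
python3 - <<'E'
from h import *
for n in('top','side'):
    c=cap(n,n+'0.png'); R=cv2.Rodrigues(np.array(c['rvec'],float))[0]; print(n,-R.T@np.array(c['tvec']).ravel())
s=ctrl.sense(); print(s['eef_pos'],s['ee_rot'],s['time_s'])
E
```

```text
pics
top [ 478.34042457   29.26964745 1087.2773085 ]
side [161.46962006 675.13383851 522.67655906]
[ 203.32391168 -483.746938    205.90598485] [-5.83638968e-04  9.80285232e-01  1.97586749e-01  1.58603963e-05] 0.1
```

View pics/top0.png

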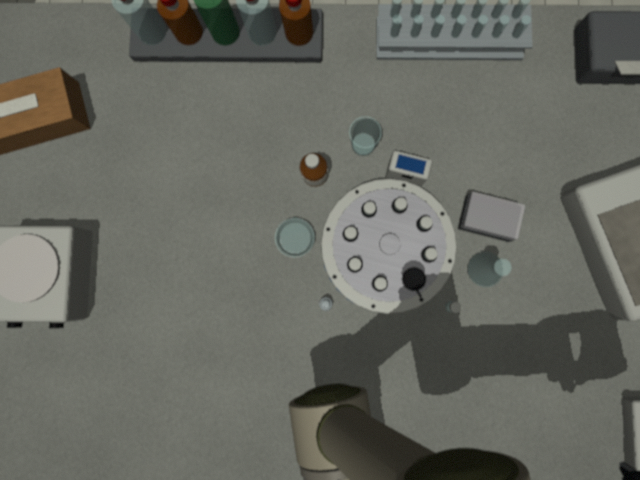

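View pics/side0.png

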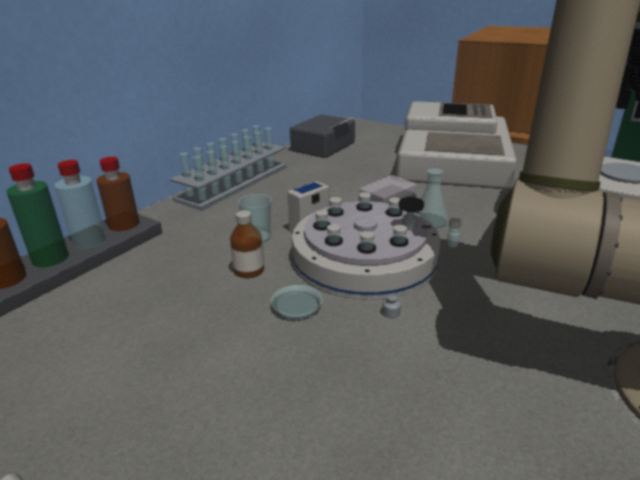

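The top view shows the plunger's black dish at about (414,279), the drum centre near (389,245), the reader at (410,165) and the pointer at (421,297). The flask is at (495,267) and a small vial or weight at (455,308). The side view shows the dish at (411,204).

```bash
python3 - <<'E'
from h import *
c=cap('top')
g=cv2.cvtColor(c['image'],cv2.COLOR_RGB2GRAY)
m=(g<45).astype(np.uint8); m[:255]=0;m[305:]=0;m[:,:395]=0;m[:,435:]=0
m=cv2.morphologyEx(m,cv2.MORPH_OPEN,np.ones((7,7),np.uint8))
n,l,st,ce=cv2.connectedComponentsWithStats(m); print(st[1:],ce[1:])
P=ray(c,ce[1],124); print('plunger',P)
# dots on drum, z=55
caps=[(369,208),(400,204),(425,223),(429,254),(380,283),(354,263),(350,233)]
X=np.array([ray(c,p,101)[:2] for p in caps])
A=np.c_[2*X,np.ones(len(X))]; s=np.linalg.lstsq(A,(X**2).sum(1),rcond=None)[0]
ctr=s[:2]; print('axis',ctr,'r',np.sqrt(s[2]+ctr@ctr), 'plunger r',np.linalg.norm(P[:2]-ctr),np.degrees(np.arctan2(*(P[:2]-ctr)[::-1])))
print('reader ang',np.degrees(np.arctan2(*(ray(c,(410,165),100)[:2]-ctr)[::-1])))
d=cap('side'); g=cv2.cvtColor(d['image'],cv2.COLOR_RGB2GRAY)
m=(g<45).astype(np.uint8); m[:192]=0;m[216:]=0;m[:,:395]=0;m[:,430:]=0
n,l,st,ce=cv2.connectedComponentsWithStats(m); i=1+st[1:,4].argmax(); print(st[i],ce[i],ray(d,ce[i],122))
for nm,p,z in[('flask',(503,267),122),('vial/weight',(455,308),34),('small',(326,303),40),('tipbox',(495,215),60)]: print(nm,ray(c,p,z))
E
```

```text
[[403 268  22  22 403]] [[413.60049628 278.58064516]]
plunger [ 495.92878902 -116.07706907  124.        ]
axis [568.33416813 -70.96321172] r 83.61003762110019 plunger r 85.3100172911818 -148.07406904391073
reader ang -14.651479334252357
[395 197  28  19 305] [410.22295082 204.57704918] [ 494.54399614 -111.82585301  122.        ]
flask [ 520.7677992  -293.84822333  122.        ]
vial/weight [ 435.49878297 -218.13758055   34.        ]
small [443.27152754  59.2565407   40.        ]
tipbox [ 634.41720742 -300.43747106   60.        ]
```

```bash
R='20.6 -11.3 1 0 0 0'; python3 -m inch '20.6 -11.3 1 0 0 0;20.6 -11.3 1 0 0 0;20.6 -11.3 1 0 0 0;20.6 -11.3 1 0 0 0;20.6 -11.3 1 0 0 0;20.6 -11.3 1 0 0 0;20.6 -11.3 1 0 0 0;20.6 -11.3 1 0 0 0;20.6 -11.3 1 0 0 0;20.6 -11.3 1 0 0 0' 0 40
python3 -m inch '20.6 -11.3 3 0 0 0;20.6 -11.3 3 0 0 0;20.6 -11.3 3 0 0 0;20.6 -11.3 3 0 0 0;20.6 -11.3 3 0 0 0;20.6 -11.3 3 0 0 0;20.6 -11.3 3 0 0 0;20.6 -11.3 3 0 0 0;20.6 -11.3 3 0 0 0;20.6 -11.3 3 0 0 0'
python3 -m inch '0 0 0 0 0 0;0 0 0 0 0 0;0 0 0 0 0 0;0 0 0 0 0 0;0 0 0 0 0 0;0 0 0 0 0 0;0 0 0 0 0 0;0 0 0 0 0 0;0 0 0 0 0 0;0 0 0 0 0 0'
python3 - <<'E'
from h import *
c=cap('top'); d=cap('side')
a=cv2.resize(c['image'][200:340,330:490],None,fx=4,fy=4,interpolation=cv2.INTER_CUBIC); 
cv2.imwrite('pics/t1.png',a[:,:,::-1])
b=cv2.resize(d['image'][110:260,320:520],None,fx=4,fy=4,interpolation=cv2.INTER_CUBIC)
cv2.imwrite('pics/s1.png',b[:,:,::-1])
s=ctrl.sense(); p=s['eef_pos'];print(p,s['ee_rot'],s['joints'],s['force'],s['grip_width'])
print('tcp px side',proj(d,p))
E
```

```text
time_s: 1.03
eef_pos: [350.1, -299.0, 196.3]
ee_rot: [-0.0, 0.98, 0.198, -0.0]
force: [-0.2, -0.3, -0.2]
grip_width: 0.002
grip_force: 0.0
time_s: 1.87
eef_pos: [496.2, -115.0, 166.1]
ee_rot: [-0.0, 0.98, 0.198, -0.0]
force: [0.8, -0.4, -0.3]
grip_width: 0.003
grip_force: 0.0
time_s: 2.7
eef_pos: [495.6, -116.1, 166.4]
ee_rot: [0.0, 0.98, 0.198, 0.0]
force: [0.8, -0.9, 0.3]
grip_width: -0.001
grip_force: 0.0
[ 495.63100584 -116.07375246  166.38203511] [-2.00686914e-05  9.80286664e-01  1.97580503e-01 -1.18739131e-05] [-4.60562016e-01  3.13226552e-01  1.60569736e+00  1.82673601e-05
  1.22271210e+00  7.12449777e-01] [-0.0830077   0.47426227 -0.30927462] 0.00042961054973957464
tcp px side [[412.35109547 181.87723356]]
```

View pics/s1.png

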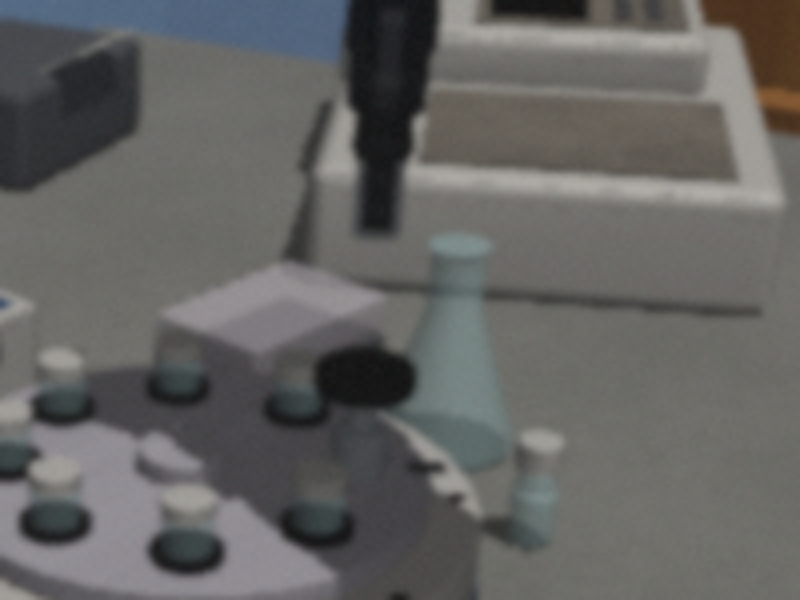

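The side crop shows the closed fingertips ending at crop (380,235), which is full-image (415,169), well above the dish at (365,377). The tip appears about 13 px above where the reported TCP projects (412,182), so I'll check that against the top view.

```bash
python3 - <<'E'
from h import *
d=cap('side'); c=cap('top'); print('top tcp px',proj(c,[495.6,-116,166.4]),'plunger',proj(c,[495.5,-115,124]), 'side plunger', proj(d,[495.5,-115,122]))
p=np.array([495.6,-116,166.4])
for dz in (0,10,20,30,54,73): print(dz,proj(d,p+[0,0,dz]))
print(np.array(ctrl.sense()['eef_pos']))
E
```

```text
top tcp px [[416.94223744 278.38013987]] plunger [[413.05723943 278.79216645]] side plunger [[410.47204723 203.84957896]]
0 [[412.35042558 181.8848677 ]]
10 [[412.74499153 176.84080815]]
20 [[413.14381611 171.74230697]]
30 [[413.54696865 166.58847798]]
54 [[414.53261993 153.98809059]]
73 [[415.33156771 143.774487  ]]
[ 495.65085187 -116.05971133  166.39780646]
```

View pics/t1.png

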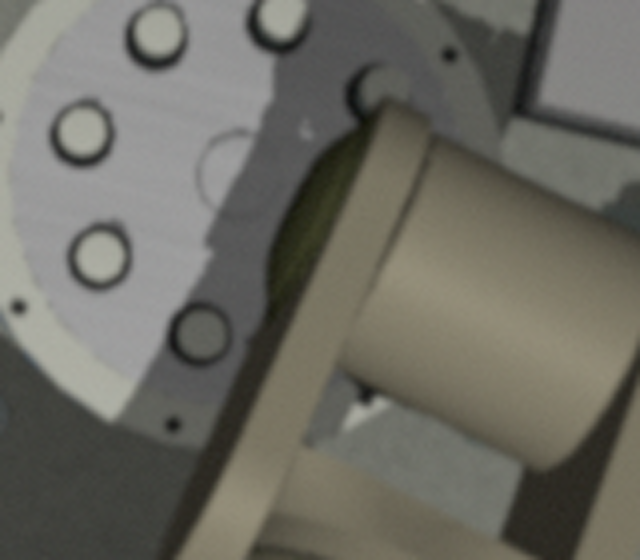

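The top view shows the wrist flange covering the dish, so the tip can't be seen from above. I'll look at the full side image to settle the tip height.

```bash
python3 - <<'E'
from h import *
d=cap('side')
b=cv2.resize(d['image'][0:220,280:560],None,fx=2.7,fy=2.7,interpolation=cv2.INTER_CUBIC)
b=np.clip(b.astype(float)*2,0,255).astype(np.uint8)
cv2.imwrite('pics/s2.png',b[:,:,::-1])
E
```

```text
(no output)
```

View pics/s2.png

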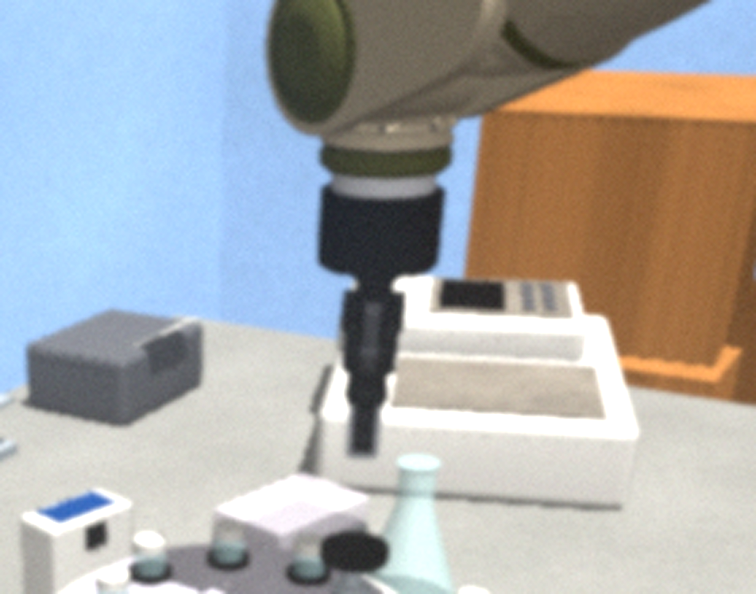

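The full side view shows the gripper body ending at about (420,99) and the shut fingertip at (415,169). It also appears higher than the model expects. I'll lower partway and re-measure.

```bash
python3 -m inch '0 0 4 0 0 0;0 0 4 0 0 0;0 0 4 0 0 0;0 0 4 0 0 0;0 0 4 0 0 0;0 0 4 0 0 0;0 0 4 0 0 0;0 0 0 0 0 0;0 0 0 0 0 0;0 0 0 0 0 0'
python3 - <<'E'
from h import *
d=cap('side')
b=cv2.resize(d['image'][130:280,320:520],None,fx=4,fy=4,interpolation=cv2.INTER_CUBIC)
b=np.clip(b.astype(float)*2,0,255).astype(np.uint8)
cv2.imwrite('pics/s3.png',b[:,:,::-1])
p=np.array(ctrl.sense()['eef_pos']); q=(proj(d,p)-[320,130])*4; print(p,q)
print(ray(d,(415,168.7),166.4))
E
```

```text
time_s: 3.78
eef_pos: [495.8, -116.1, 138.6]
ee_rot: [0.0, 0.98, 0.198, 0.0]
force: [-0.3, -0.1, 0.4]
grip_width: 0.002
grip_force: 0.0
[ 495.7879487  -116.10911326  138.61329576] [[364.83236416 262.31964168]]
[ 519.1122725  -179.68462613  166.4       ]
```

View pics/s3.png

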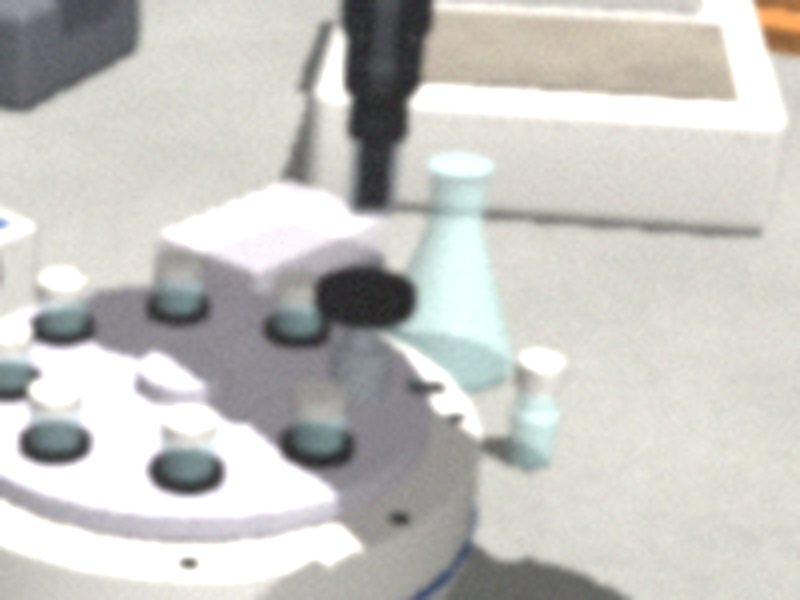

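The tip is at crop (374,210), still about 26 mm above the reported TCP, and in line with the dish at (365,297). I'll descend slowly on force feedback.

```bash
python3 -m inch '0 0 2 0 0 0;0 0 2 0 0 0;0 0 2 0 0 0;0 0 2 0 0 0;0 0 2 0 0 0;0 0 2 0 0 0;0 0 2 0 0 0;0 0 2 0 0 0;0 0 2 0 0 0;0 0 1 0 0 0'
python3 -m inch '0 0 0 0 0 0;0 0 0 0 0 0;0 0 0 0 0 0;0 0 0 0 0 0;0 0 0 0 0 0;0 0 0 0 0 0;0 0 0 0 0 0;0 0 0 0 0 0;0 0 0 0 0 0;0 0 0 0 0 0'
python3 - <<'E'
from h import *
d=cap('side')
b=cv2.resize(d['image'][130:280,320:520],None,fx=4,fy=4,interpolation=cv2.INTER_CUBIC)
b=np.clip(b.astype(float)*2.5,0,255).astype(np.uint8)
cv2.imwrite('pics/s4.png',b[:,:,::-1])
s=ctrl.sense();p=np.array(s['eef_pos']); q=(proj(d,p)-[320,130])*4; print(p,q,s['force'],s['wrist_torque'])
E
```

```text
time_s: 4.67
eef_pos: [495.6, -116.0, 119.1]
ee_rot: [-0.0, 0.98, 0.198, -0.0]
force: [0.3, -0.5, -0.3]
grip_width: -0.002
grip_force: 0.0
time_s: 5.5
eef_pos: [495.7, -116.1, 119.4]
ee_rot: [0.0, 0.98, 0.198, 0.0]
force: [-0.0, -0.3, 0.2]
grip_width: 0.001
grip_force: 0.0
[ 495.62122818 -116.04166858  119.38986383] [[362.19867143 299.52966626]] [ 0.51354099  0.20271717 -0.15279275] [ 0.00732914 -0.01623167 -0.01028368]
```

View pics/s4.png

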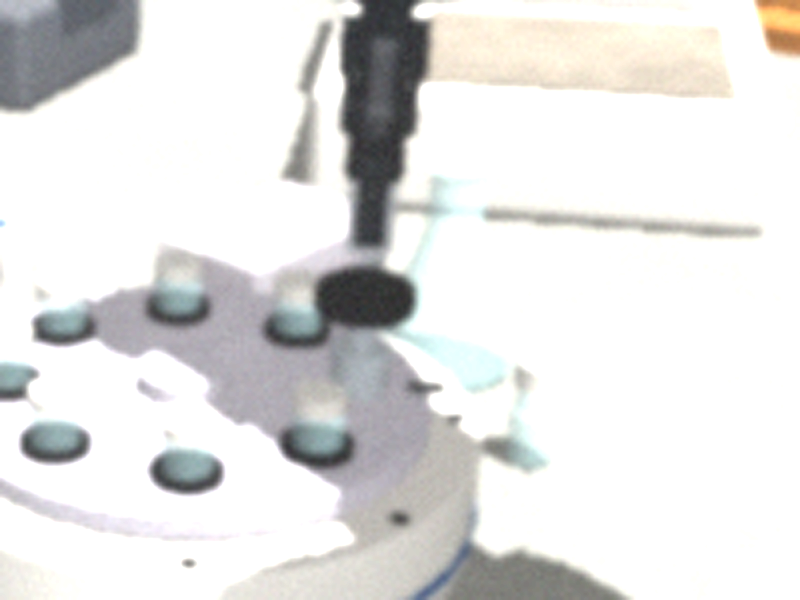

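No contact at a reported TCP of 119 mm, and the side view shows the tip at (369,246), still above the dish at (365,297). So the fingers really do end about 25 mm short of the reported TCP. I'll keep going down gently.

```bash
python3 -m inch '0 0 2 0 0 0;0 0 2 0 0 0;0 0 2 0 0 0;0 0 2 0 0 0;0 0 2 0 0 0;0 0 2 0 0 0;0 0 2 0 0 0;0 0 2 0 0 0;0 0 2 0 0 0;0 0 1 0 0 0'
python3 -m inch '0 0 1 0 0 0;0 0 1 0 0 0;0 0 1 0 0 0;0 0 1 0 0 0;0 0 1 0 0 0;0 0 1 0 0 0;0 0 0 0 0 0;0 0 0 0 0 0;0 0 0 0 0 0;0 0 0 0 0 0'
python3 - <<'E'
from h import *
s=ctrl.sense();print(s['eef_pos'],s['force'],s['wrist_torque'])
E
```

```text
time_s: 6.38
eef_pos: [495.6, -116.0, 100.1]
ee_rot: [-0.0, 0.98, 0.198, -0.0]
force: [-0.8, 0.2, -0.7]
grip_width: 0.001
grip_force: 0.0
time_s: 7.22
eef_pos: [495.7, -116.1, 94.5]
ee_rot: [0.0, 0.98, 0.198, 0.0]
force: [-2.3, -0.7, 1.9]
grip_width: 0.005
grip_force: 1.4
[ 495.67789507 -116.11689137   94.51077828] [-2.30852373 -0.66803209  1.9284713 ] [-0.08825007  0.24441667  0.00971449]
```

```bash
python3 - <<'E'
from h import *
F=[]
for i in range(4):
    d=cap('side'); s=ctrl.sense(); F.append(np.r_[s['force'],s['wrist_torque'],s['grip_width'],s['eef_pos']])
print(np.mean(F,0).round(3))
b=cv2.resize(d['image'][150:230,360:460],None,fx=7,fy=7,interpolation=cv2.INTER_CUBIC)
b=np.clip(b.astype(float)*3,0,255).astype(np.uint8)
cv2.imwrite('pics/s5.png',b[:,:,::-1])
E
```

```text
[-1.48700e+00 -3.50000e-01  3.15800e+00 -1.35000e-01  2.10000e-01
  1.00000e-03 -0.00000e+00  4.95676e+02 -1.16111e+02  9.44720e+01]
```

View pics/s5.png

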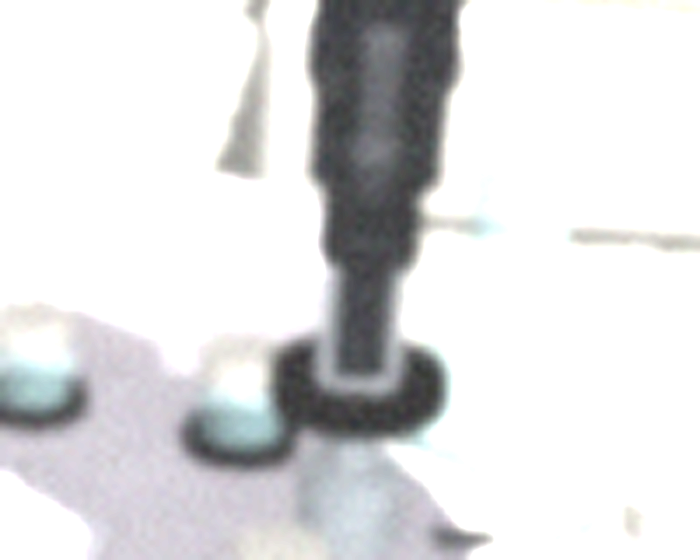

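The enlarged view shows the tip inside the dish, at crop (360,390) with the dish floor centre near (360,384). The near face should be closer to the rim, so the finger sits a few mm too far from the camera. I'll lift a little, shift about 4 mm toward the camera, then press.

```bash
python3 -m inch '0 0 -3 0 0 0;0 0 -3 0 0 0;0 0 0 0 0 0;-0.25 -2 0 0 0 0;-0.25 -2 0 0 0 0;0 0 0 0 0 0;0 0 2 0 0 0;0 0 2 0 0 0;0 0 2 0 0 0;0 0 0 0 0 0'
python3 -m inch '0 0 0 0 0 0;0 0 0 0 0 0;0 0 1 0 0 0;0 0 1 0 0 0;0 0 1 0 0 0;0 0 1 0 0 0;0 0 0 0 0 0;0 0 0 0 0 0;0 0 0 0 0 0;0 0 0 0 0 0'
python3 - <<'E'
from h import *
F=[]
for i in range(4):
    d=cap('side'); s=ctrl.sense(); F.append(np.r_[s['force'],s['wrist_torque'],s['grip_width'],s['eef_pos']])
print(np.mean(F,0).round(3))
b=cv2.resize(d['image'][150:230,360:460],None,fx=7,fy=7,interpolation=cv2.INTER_CUBIC)
b=np.clip(b.astype(float)*3,0,255).astype(np.uint8)
cv2.imwrite('pics/s6.png',b[:,:,::-1])
E
```

```text
time_s: 8.25
eef_pos: [493.5, -112.6, 94.1]
ee_rot: [-0.0, 0.98, 0.198, -0.0]
force: [-2.0, 0.6, 3.1]
grip_width: -0.001
grip_force: 1.5
time_s: 9.08
eef_pos: [493.6, -112.6, 90.5]
ee_rot: [0.0, 0.98, 0.198, 0.0]
force: [-2.0, -1.3, 4.2]
grip_width: 0.001
grip_force: 2.1
[-1.98300e+00 -8.62000e-01  3.80900e+00 -1.30000e-01  3.52000e-01
  1.70000e-02  0.00000e+00  4.93644e+02 -1.12589e+02  9.04340e+01]
```

View pics/s6.png

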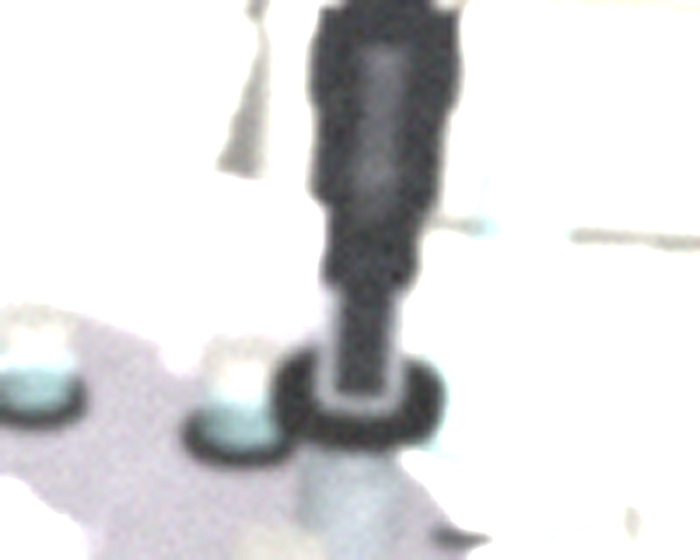

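The dish is depressed about 4 mm and the finger is well inside it at (360,400), with force matching the spring. Now I'll press to about 13.4 mm.

```bash
python3 -m inch '0 0 1.3 0 0 0;0 0 1.3 0 0 0;0 0 1.3 0 0 0;0 0 1.3 0 0 0;0 0 1.3 0 0 0;0 0 1.3 0 0 0;0 0 1.3 0 0 0;0 0 0.5 0 0 0;0 0 0 0 0 0;0 0 0 0 0 0'
python3 - <<'E'
from h import *
F=[]
for i in range(4):
    d=cap('side'); s=ctrl.sense(); F.append(np.r_[s['force'],s['wrist_torque'],s['grip_width'],s['eef_pos']])
print(np.mean(F,0).round(3))
E
```

```text
time_s: 10.12
eef_pos: [493.6, -112.7, 80.9]
ee_rot: [0.0, 0.98, 0.198, -0.0]
force: [-3.5, -1.4, 7.9]
grip_width: -0.001
grip_force: 3.6
[-3.25200e+00 -1.11300e+00  7.31800e+00 -1.79000e-01  5.76000e-01
 -3.60000e-02 -1.00000e-03  4.93614e+02 -1.12692e+02  8.09220e+01]
```

```bash
python3 -m inch '0.43 3.33 0 0 0 -0.375;0.43 3.33 0 0 0 -0.375;0.43 3.33 0 0 0 -0.375;0.43 3.33 0 0 0 -0.375;0.43 3.33 0 0 0 -0.375;0.43 3.33 0 0 0 -0.375;0.43 3.33 0 0 0 -0.375;0.43 3.33 0 0 0 -0.375;0.43 3.33 0 0 0 -0.375;0.43 3.33 0 0 0 -0.375'
python3 - <<'E'
from h import *
d=cap('side'); s=ctrl.sense(); p=np.array(s['eef_pos']); v=p[:2]-[568.3,-71]
print(p,s['force'],np.hypot(*v),np.degrees(np.arctan2(v[1],v[0])))
b=cv2.resize(d['image'][150:290,280:460],None,fx=4.2,fy=4.2,interpolation=cv2.INTER_CUBIC)
b=np.clip(b.astype(float)*2,0,255).astype(np.uint8)
cv2.imwrite('pics/s7.png',b[:,:,::-1])
E
```

```text
time_s: 11.15
eef_pos: [515.3, -138.6, 81.0]
ee_rot: [0.0, 0.923, 0.386, -0.0]
force: [-3.9, -2.3, 7.9]
grip_width: -0.002
grip_force: 3.6
[ 515.88654303 -139.05645873   81.10868147] [-0.76416162 -3.71362395  5.99732178] 85.90024474026661 -127.60154742300826
```

View pics/s7.png

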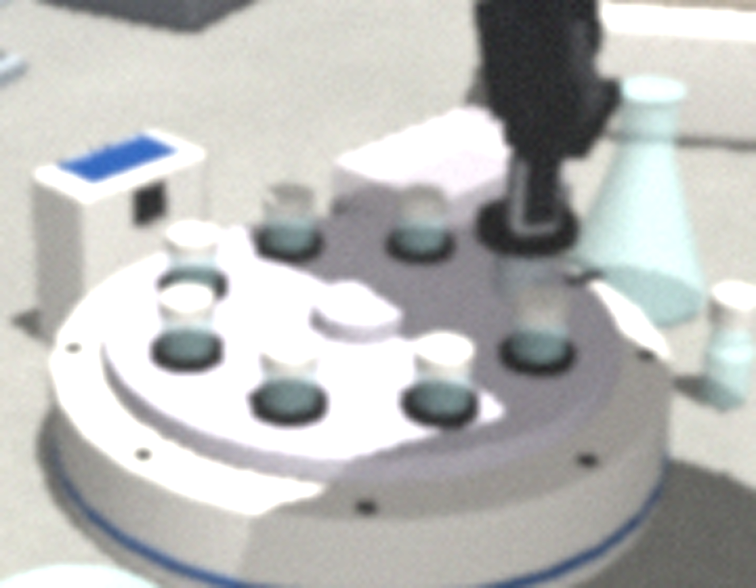

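The table has turned about half a step: the dish is at (527,225) in the crop and the pointer at (585,270). From here I'll measure numerically. At exactly 45° the vial positions must coincide with those in the start picture.

```bash
cat > ang.py <<'E'
from h import *
ctr=np.array([568.3,-71.0])
def angs(img,c):
    hsv=cv2.cvtColor(img,cv2.COLOR_RGB2GRAY).astype(float)
    out=[]
    loc=cv2.GaussianBlur(hsv,(0,0),9)
    m=((hsv<0.72*loc)).astype(np.uint8)
    n,l,st,ce=cv2.connectedComponentsWithStats(m)
    for s,p in zip(st[1:],ce[1:]):
        if s[4]<25: continue
        P=ray(c,p,75)[:2]-ctr; r=np.hypot(*P)
        if 70<r<100: out.append((round(np.degrees(np.arctan2(P[1],P[0]))%360,1),round(r),int(s[4])))
    return sorted(out)
if __name__=='__main__':
    d=cap('side'); print('start',angs(cv2.imread('pics/side0.png')[:,:,::-1].copy(),d)); print('now',angs(d['image'],d))
E
python3 ang.py
```

```text
start [(np.float64(30.5), 86, 113), (np.float64(76.2), 84, 151), (np.float64(121.0), 85, 167), (np.float64(165.5), 85, 156), (np.float64(300.7), 85, 106), (np.float64(346.0), 84, 110)]
now [(np.float64(3.9), 87, 55), (np.float64(54.5), 85, 145), (np.float64(99.6), 85, 165), (np.float64(142.6), 87, 125), (np.float64(185.9), 86, 103), (np.float64(278.7), 80, 83), (np.float64(323.9), 83, 125)]
```

```bash
python3 -m inch '0.43 3.33 0 0 0 -0.375;0.43 3.33 0 0 0 -0.375;0.43 3.33 0 0 0 -0.375;0.43 3.33 0 0 0 -0.375;0.43 3.33 0 0 0 -0.375;0.43 3.33 0 0 0 -0.375;0.43 3.33 0 0 0 -0.375;0.43 3.33 0 0 0 -0.375;0 0 0 0 0 0;0 0 0 0 0 0'; python3 ang.py
```

```text
time_s: 12.08
eef_pos: [539.4, -152.0, 81.4]
ee_rot: [0.001, 0.851, 0.525, 0.001]
force: [-0.4, -3.2, 6.9]
grip_width: -0.002
grip_force: 3.6
start [(np.float64(30.5), 86, 113), (np.float64(76.2), 84, 151), (np.float64(121.0), 85, 167), (np.float64(165.5), 85, 156), (np.float64(300.7), 85, 106), (np.float64(346.0), 84, 110)]
now [(np.float64(27.0), 88, 102), (np.float64(72.9), 85, 151), (np.float64(118.0), 87, 168), (np.float64(160.4), 87, 117), (np.float64(204.6), 88, 86), (np.float64(298.8), 82, 110), (np.float64(340.2), 85, 124)]
```

The table is at about 41.8°, so it needs about 3.2° more.

```bash
python3 -m inch '0.2 1.6 0 0 0 -0.18;0.2 1.6 0 0 0 -0.18;0.2 1.6 0 0 0 -0.18;0 0 0 0 0 0;0 0 0 0 0 0;0 0 0 0 0 0;0 0 0 0 0 0;0 0 0 0 0 0;0 0 0 0 0 0;0 0 0 0 0 0'; python3 ang.py
```

```text
time_s: 12.97
eef_pos: [543.9, -153.5, 81.4]
ee_rot: [0.001, 0.836, 0.548, 0.001]
force: [-0.3, -3.0, 6.7]
grip_width: 0.0
grip_force: 3.6
start [(np.float64(30.5), 86, 113), (np.float64(76.2), 84, 151), (np.float64(121.0), 85, 167), (np.float64(165.5), 85, 156), (np.float64(300.7), 85, 106), (np.float64(346.0), 84, 110)]
now [(np.float64(30.4), 86, 114), (np.float64(76.2), 84, 151), (np.float64(121.0), 88, 158), (np.float64(163.2), 87, 115), (np.float64(206.0), 93, 60), (np.float64(301.7), 80, 109), (np.float64(341.4), 85, 132)]
```

Now it coincides with the hole. I'll release straight up, slowly at first.

```bash
python3 -m inch '0 0 -2 0 0 0;0 0 -2 0 0 0;0 0 -2 0 0 0;0 0 -2 0 0 0;0 0 -2 0 0 0;0 0 -2 0 0 0;0 0 -2 0 0 0;0 0 -2 0 0 0;0 0 -2 0 0 0;0 0 -2 0 0 0'; python3 -m inch '0 0 -6 0 0 0;0 0 -10 0 0 0;0 0 -10 0 0 0;0 0 -10 0 0 0;0 0 -10 0 0 0;0 0 -10 0 0 0;0 0 -10 0 0 0;0 0 -10 0 0 0;0 0 -10 0 0 0;0 0 0 0 0 0'
python3 ang.py; python3 - <<'E'
from h import *
# height of dish from side view at its now known place, compared with expected at plunger 0 / 11 mm
d=cap('side'); g=cv2.cvtColor(d['image'],cv2.COLOR_RGB2GRAY); a=np.radians(-148.4+45)
P=np.array([568.3+85*np.cos(a),-71+85*np.sin(a)])
for z in(122,111): print(z,proj(d,[*P,z]))
x,y=proj(d,[*P,118])[0].astype(int)
m=(g<45).astype(np.uint8); k=np.zeros_like(m); k[y-22:y+25,x-18:x+18]=1
n,l,st,ce=cv2.connectedComponentsWithStats(m*k)
for i in range(1,n):
    if st[i,4]>60: print(st[i],ce[i])
print(proj(d,[495.5,-114,122]))
E
```

```text
time_s: 13.85
eef_pos: [542.7, -152.2, 100.4]
ee_rot: [-0.001, 0.836, 0.549, -0.0]
force: [-0.4, 0.5, -0.7]
grip_width: 0.0
grip_force: 0.0
time_s: 14.68
eef_pos: [543.8, -153.1, 189.1]
ee_rot: [0.002, 0.836, 0.549, 0.001]
force: [-0.3, -0.3, 0.3]
grip_width: 0.002
grip_force: 0.0
start [(np.float64(30.5), 86, 113), (np.float64(76.2), 84, 151), (np.float64(121.0), 85, 167), (np.float64(165.5), 85, 156), (np.float64(300.7), 85, 106), (np.float64(346.0), 84, 110)]
now [(np.float64(30.1), 86, 114), (np.float64(75.9), 85, 151), (np.float64(120.4), 85, 164), (np.float64(163.7), 86, 127), (np.float64(205.7), 93, 59), (np.float64(301.0), 80, 110), (np.float64(345.0), 85, 101)]
122 [[394.23700633 190.85699681]]
111 [[393.93818204 195.87784286]]
[385 186  22  13 233] [395.56652361 191.6223176 ]
[[410.24675234 204.0425258 ]]
```

The dish is back at full height (row 191.6; 191.4 expected if up, about 196 if riding). The angle is about 44.6°, within the locking play, and the hand is clear.

```bash
python3 -m inch '0 0 -5 0 0 0;0 0 -5 0 0 0;0 0 0 0 0 0;0 0 0 0 0 0;0 0 0 0 0 0;0 0 0 0 0 0;0 0 0 0 0 0;0 0 0 0 0 0;0 0 0 0 0 0;0 0 0 0 0 0'; python3 -c "
from rig import ctrl
print(ctrl.finish_job())"
```

```text
time_s: 15.62
eef_pos: [543.1, -152.7, 196.8]
ee_rot: [-0.0, 0.836, 0.549, -0.0]
force: [-0.1, -0.9, -0.0]
grip_width: 0.002
grip_force: 0.0
the job is handed in; nothing more can be done
None
```

I turned the carousel one hole anticlockwise; the camera measured about 44.6° (45° less the play in the hole), with the plunger sprung back up and the hand clear. The job was handed in at about 16 s, and no verdict was returned.

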